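# Lock the bayonet plug into the filling doser

## Task

Take the blue-handled plug from its white tray and close the filler port of the white doser with it: put its two lugs into the entry slots, push it down gently against the sprung seal, turn it clockwise (seen from above) to the green marks, and let it rise into its notches so that it stays locked by itself when you let go. Do not ram the plug against the port or the seal, and leave the shaker, squeeze bottle, tub and ring cutter where they stand.

Things in the scene. Friction and masses are not known exactly. Their poses are not given: they have to be found in the camera images.
- plug: Bayonet plug, loose, about 220 g, upright on the tray. Origin: centre of its underside, z up its axis. White shaft 34 mm dia, 0 to 48 mm up (lowest 5 mm taper to 28 mm dia); steel flange 58 mm dia, 48 to 56 mm; blue handle bar on top, 56 to 94 mm, 46 mm long along x, 14 mm thick along y, centred. A half turn about z leaves it the same.
- lugs (a point): Point on the plug's axis, 11 mm above its underside, axes as the plug's: mid-height of its two dark lugs, which point along +x and -x. Each is 9 mm wide, 6 mm high (8 to 14 mm above the underside) and reaches 25 mm from the axis; below it a narrower lead, 5 mm wide, from 6 to 8 mm.
- doser: White countertop filling doser, fixed, 200 (x) by 190 (y) mm, top 75 mm above its origin; origin on the table under the port's axis. Spout on its -x face. On top stands the steel port sleeve, 68 mm outer dia, round the z axis. The sleeve is height-adjustable: it may stand up to 9 mm higher or lower than nominal, which no reading shows; rim, slots, lip, notches and seal go with it.
- port (a point): Centre of the port's mouth at nominal rim height (131 mm above the doser's origin; fixed to the doser, does not follow the sleeve), axes as the doser's. Bore 37 mm dia. Two entry slots with white marks, along doser +x and -x, 13 mm wide, out to 27 mm from the axis. 26 mm below the rim they end at a lip under which the lugs can turn clockwise only.
- lock (a point): Same point as port, turned: its x axis points to a green mark, 60 deg clockwise (from above) of the doser's x: the locked direction of the plug's x axis, either way round. There, notches let the lugs rise 8 mm above the lip's underside; a wall stops the turn about 5 deg further. When locked the plug's underside is 32 mm below the rim.
- seal_top (a point): Centre of the red sprung seal's top when free, at nominal height (26 mm below the rim; does not follow sleeve or seal). The plug's underside meets it before the lugs reach the lip. Spring: 2.8 N at first touch plus 0.7 N per mm. The lugs clear the lip at 14 mm (12.6 N); hard stop at 17 mm (14.7 N); locked it stays 6 mm down. Keep plug on doser below 35 N.
- tray: White flat plastic lid used as a tray, fixed, 150 mm (x) by 120 mm (y), 6 mm thick; origin at the centre of its underside.
- shaker: Steel spice shaker, loose, 60 mm dia, 95 mm tall, origin at the centre of its underside. Leave alone.
- squeeze: White squeeze bottle with yellow cap, loose, 64 mm dia, 170 mm tall, origin at the centre of its underside. Leave alone.
- tub: Clear open tub of orange filling, loose, 160 x 120 x 70 mm, origin at the centre of its underside. Leave alone.
- cutter: Steel ring cutter, loose, a tube 44 mm dia, 45 mm tall, origin at the centre of its underside. Leave alone.
Not all that is in view belongs to the job. What is shaped like the plug but pink or red is not meant.

How it is judged:
By the outcome, as a careful person would: the job done as asked, in the order asked, and still so for the second after the job is handed in, with the robot touching nothing.
It also fails if it takes over 72 s, if anything falls off the work surface, if the arm or the gripper's body presses on something with over 40 N, if the wrist force passes 120 N, or if a joint passes its speed limit or range.

## Robot

A 7-joint arm with a two-finger parallel gripper is mounted at the origin on the work surface. World frame = base frame: x ahead of the robot, y to its left, z up, the work surface at z = 0. Lengths are in m, angles in rad, forces in N, time in s.
With the tool pointing down it reaches from about 0.4 to 0.9 m from the base axis. Payload 5.5 kg.
Tool frame: the origin (TCP) lies midway between the tips of the shut fingers; the grasp point (between the pads) lies 19 mm behind it (manip.grip_depth is the distance from the TCP to the grasp point, in m); z points along the fingers, x is the direction in which the jaws open and shut, and the axes are right-handed (so a half turn about z gives the same grasp; the last joint's range is limited). The gripper opens to 92 mm and grips with 3 to 60 N. Pads are 19 mm wide; open, the fingers measure 130 mm over their backs; the gripper's body (75 mm by 190 mm) begins 47 mm behind the grasp point.
Start: joints at [1.487, 0.501, -0.427, 1.55, 0.221, 1.138, -0.21], TCP at [0.221, -0.611, 0.227] pointing down, gripper open.
Joint ranges: [-2.88, 2.88], [-0.31, 2.03], [-1.54, 1.56], [0.2, 2.42], [-1.41, 4.55], [0.19, 2.02], [-2.57, 2.57]. Speed limits (rad/s): [2.57, 2.57, 3.14, 3.14, 3.14, 3.14, 3.14].

## Interface

Orientations are given as a unit quaternion [x, y, z, w].
In Python, from bench import manip, effector, viewer gives the robot as it stands. Calls block until the motion is done:
- manip.move_pose(position, orientation): joint-space move of the TCP to a pose.
- manip.servo_line(position, ori=None, vel=0.15): straight line of the TCP; ori=None keeps the orientation; vel is the mean speed in m/s.
- manip.movej(angles): joint-space move.
- effector.open_jaws() and effector.close(f_grip=None): open the fingers fully, or close them until they stop; f_grip is the grip in N (None keeps the last).
- manip.sleep(seconds).
- manip.solve_ik(position, orientation): joint angles nearest the present ones, or None.
- viewer.get_image(name): name is "scene" or "side" or "wrist"; returns the picture (384x512x3 uint8, red, green, blue); there is no depth.
- viewer.get_calibration(name): a dict with "vfov" (degrees; the focal length in pixels is half the picture's height over the tangent of half this angle, whatever the lens; pixels are square), "cx", "cy" (the principal point, pixels), "eye" and "attitude" of the camera in the world. Camera axes: x right, y down, z forward; pixel columns grow to the right and rows downward; lengths in m; the calibration is good to about 2 mm. A picture is of the moment at which its call begins: read the wrist's pose just before it. get_calibration takes no time and is no camera call; for the wrist camera it gives the pose at the moment of the call.
A pose or a line that the arm cannot do raises manip.PlanningError and nothing moves.
- manip.hand_in(): hands the job in, once; it reports no verdict.
Readings, each from a call of its own:
- manip.current_clock(): time.
- manip.current_q(): joint angles.
- manip.current_joint_velocities(): joint speeds.
- manip.current_tau(): joint torques, N m.
- manip.current_tool_pos(): TCP position.
- manip.current_tcp_rot(): TCP orientation.
- manip.current_force(): force on the tool from outside, world axes, zero at the start.
- manip.current_wrist_torque(): the same for the moment, N m.
- manip.current_finger_gap(): finger opening in m.
Only numpy, scipy, OpenCV 4.12 (cv2) and the standard library are available. Lean on these libraries where they do the work, as an engineer would, in place of code of your own. Each camera call takes 0.05 s, during which the arm holds its last target.

## Working session

There is one attempt and no reset: what is moved stays moved. The work goes in short steps, each a Python script; the robot and the scene stay as the last script left them, time stands still between calls to the robot, and variables do not carry over. Pictures are saved under pics/ and viewed, and the job is handed in when it is done.

```bash
ls; mkdir -p pics
python3 - <<'E'
from bench import manip, effector, viewer
import cv2
for n in ["scene","side","wrist"]:
    c=viewer.get_calibration(n); print(n,c)
    im=viewer.get_image(n); cv2.imwrite(f"pics/a_{n}.png",im[:,:,::-1])
print(manip.current_clock(),manip.current_tcp_rot(),manip.current_force(), manip.grip_depth)
E
```

```text
pics
scene {'vfov': 55.19354546096701, 'cx': 260.4832135827632, 'cy': 188.38542183588217, 'eye': array([ 1.18435853, -0.31828005,  1.20591197]), 'attitude': array([ 0.81687533,  0.51109041, -0.13608624, -0.2301778 ])}
side {'vfov': 52.42144698412825, 'cx': 259.06489062296765, 'cy': 197.90913247142714, 'eye': array([0.40468147, 0.85489493, 0.62726383]), 'attitude': array([-0.10483767,  0.86015538, -0.49487155,  0.06514551])}
wrist {'vfov': 63.08515146034743, 'cx': 258.85095854395854, 'cy': 191.01010416884841, 'eye': array([ 0.2919499 , -0.58407156,  0.38461776]), 'attitude': array([ 0.81050377, -0.56866826, -0.08130383,  0.1144104 ])}
0.15 [ 8.18511989e-01 -5.74488949e-01 -6.16127230e-04 -4.38600569e-04] [0.36500118 0.95959426 1.18295617] 0.0188
```

View pics/a_scene.png

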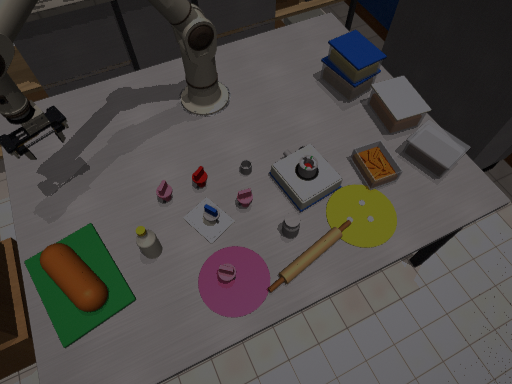

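View pics/a_side.png

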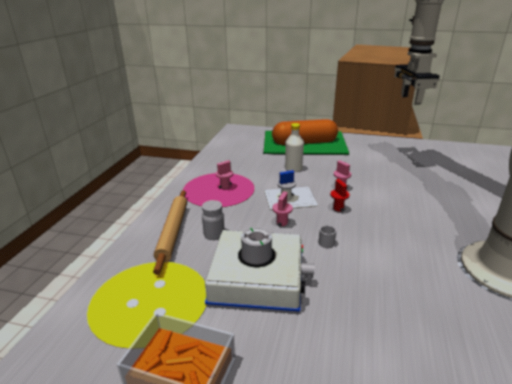

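View pics/a_wrist.png

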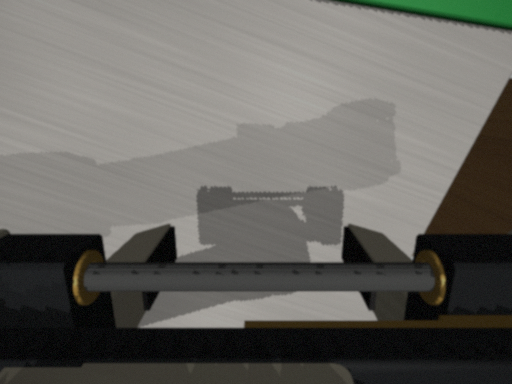

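The scene picture shows the blue-handled plug on a white tray at about (210,213) and the doser with its port at (307,168). In the side picture they are at (287,180) and (257,245). Lookalikes in the scene picture are pink at (165,190), (245,197) and (227,272), and red at (200,177). I choose the blue one on the white tray and will check it in a close crop.

Run:
```python
import cv2
a=cv2.imread("pics/a_scene.png"); b=cv2.imread("pics/a_side.png")
def crop(im,x0,y0,w,h,s,n): cv2.imwrite(n,cv2.resize(im[y0:y0+h,x0:x0+w],None,fx=s,fy=s,interpolation=cv2.INTER_CUBIC))
crop(a,175,160,90,70,8,"pics/b1.png")
crop(a,262,135,90,70,8,"pics/b2.png")
crop(b,255,155,100,75,8,"pics/b3.png")
crop(b,195,215,130,95,6,"pics/b4.png")
```

```text
(no output)
```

View pics/b1.png

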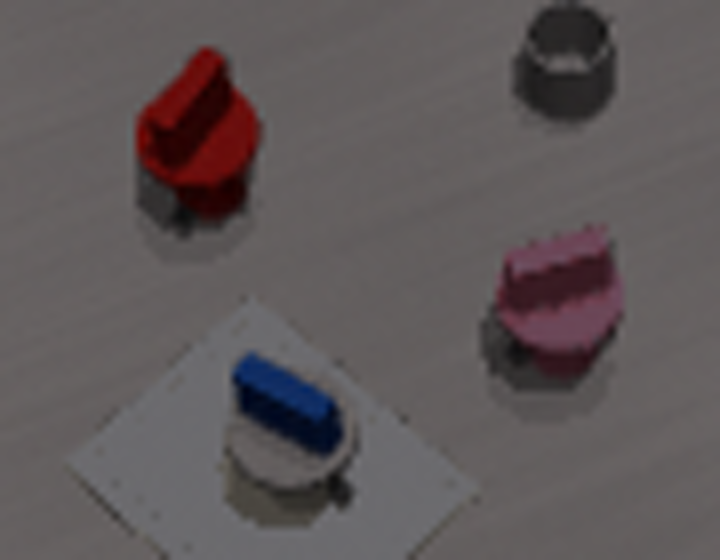

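View pics/b2.png

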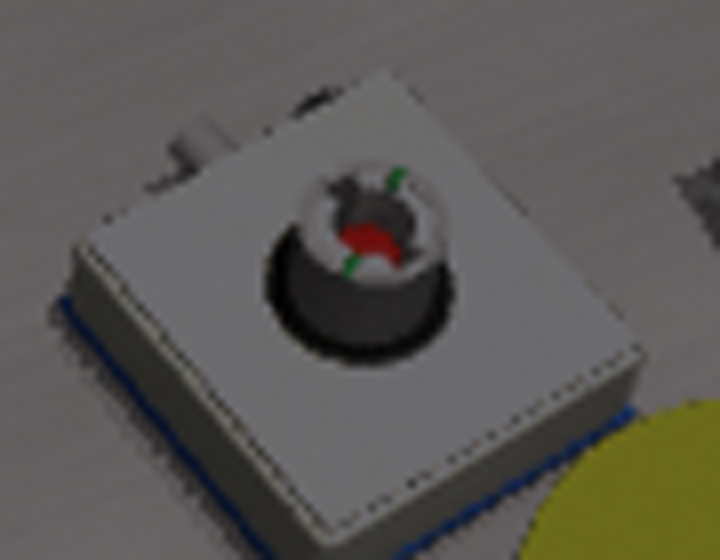

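View pics/b3.png

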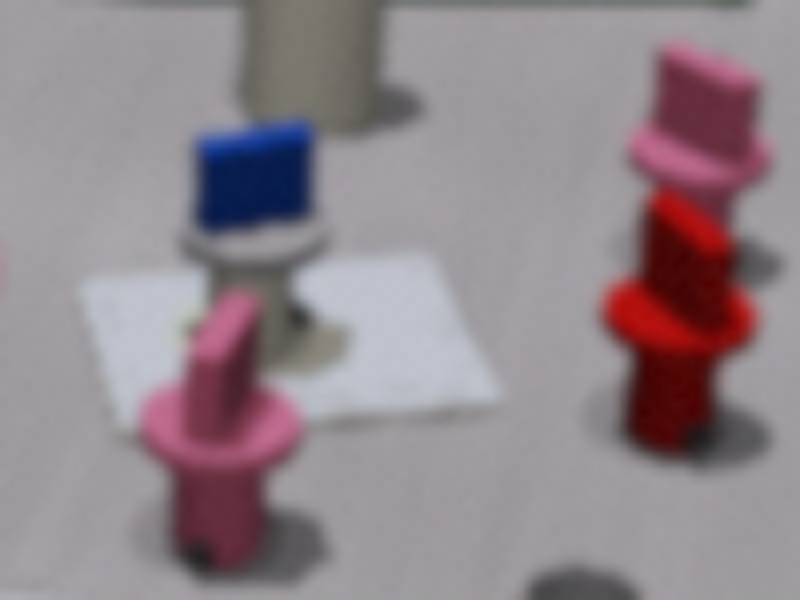

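View pics/b4.png

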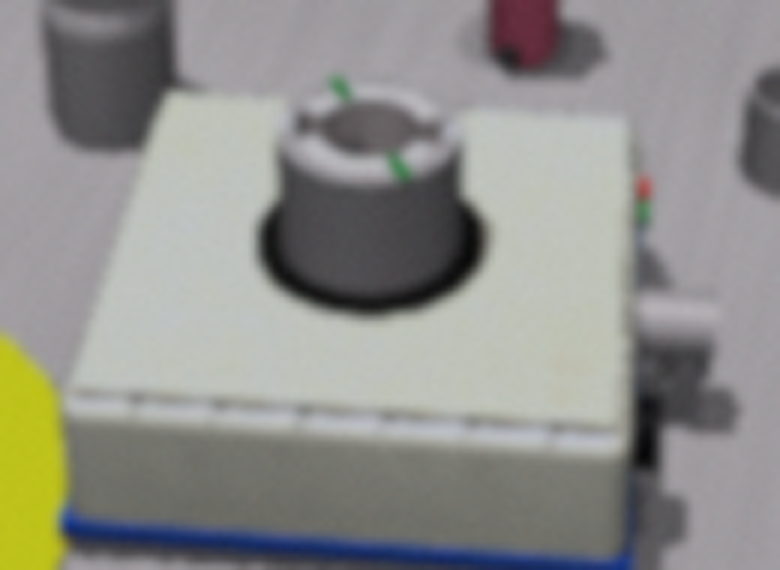

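The crop confirms the blue plug on the white tray, with its handle top at scene (211,208) and side (287,172). The rim centre is at scene (308.6,162.7) and side (256.7,237.2), with the spout towards the robot side. Next I triangulate.

```bash
cat > h.py <<'E'
import numpy as np, cv2
from scipy.spatial.transform import Rotation as R
from bench import manip, effector, viewer
def ray(c,uv):
    f=192/np.tan(np.radians(c["vfov"])/2)
    d=np.array([(uv[0]-c["cx"])/f,(uv[1]-c["cy"])/f,1.0])
    d=R.from_quat(c["attitude"]).apply(d); return np.array(c["eye"]),d/np.linalg.norm(d)
def atz(c,uv,z):
    e,d=ray(c,uv); return e+d*(z-e[2])/d[2]
def tri(obs):
    A=np.zeros((3,3));b=np.zeros(3)
    for c,uv in obs:
        e,d=ray(c,uv);P=np.eye(3)-np.outer(d,d);A+=P;b+=P@e
    x=np.linalg.solve(A,b)
    return x,[float(np.linalg.norm(np.cross(ray(c,uv)[1],x-ray(c,uv)[0]))) for c,uv in obs]
def proj(c,p):
    f=192/np.tan(np.radians(c["vfov"])/2)
    q=R.from_quat(c["attitude"]).inv().apply(np.array(p)-c["eye"]); return np.array([c["cx"]+f*q[0]/q[2],c["cy"]+f*q[1]/q[2]])
def down(yaw):  # tool z down, tool x at yaw in the world
    return (R.from_euler('z',yaw)*R.from_euler('x',np.pi)).as_quat()
E
python3 - <<'E'
from h import *
S=viewer.get_calibration("scene");D=viewer.get_calibration("side")
print("plug top",tri([(S,(210.9,208.4)),(D,(287,171.9))]))
print("rim",tri([(S,(308.6,162.7)),(D,(256.7,237.2))]))
c1=lambda X,Y:(175+X/8-.4,160+Y/8-.4); c2=lambda X,Y:(262+X/8-.4,135+Y/8-.4); c3=lambda X,Y:(255+X/8-.4,155+Y/8-.4); c4=lambda X,Y:(195+X/6-.4,215+Y/6-.4)
print("plug sc .1",atz(S,(210.9,208.4),.1),"side",atz(D,(287,171.9),.1))
print("handle ends",atz(S,c1(243,364),.1),atz(S,c1(331,410),.1),atz(D,c3(200,140),.1),atz(D,c3(310,130),.1))
print("doser top corners sc",*[atz(S,c2(*p),.075).round(4) for p in [(388,72),(78,240),(330,545),(642,350)]])
print("doser top corners side",*[atz(D,c4(*p),.075).round(4) for p in [(165,92),(632,115),(625,435),(70,395)]])
print("green sc",atz(S,c2(398,180),.131),atz(S,c2(351,266),.131))
print("green side",atz(D,c4(340,88),.131),atz(D,c4(400,167),.131))
print("tray sc",*[atz(S,c1(*p),.006).round(4) for p in [(250,298),(70,463),(475,490)]])
print("base", proj(S,(0,0,0)),proj(D,(0,0,0)))
q=manip.current_tool_pos();print(q,proj(S,q),proj(D,q))
E
```

```text
plug top (array([ 0.5892473 , -0.19947882,  0.09819827]), [0.0016936557175794818, 0.0016936557175794098])
rim (array([0.58453989, 0.18369568, 0.12465026]), [0.0007459889989605134, 0.0007459889989604595])
plug sc .1 [ 0.59200934 -0.19915146  0.1       ] side [ 0.58744159 -0.19787166  0.1       ]
handle ends [ 0.57143998 -0.21251785  0.1       ] [ 0.60814051 -0.18725728  0.1       ] [ 0.60905435 -0.19139316  0.1       ] [ 0.56990732 -0.20940801  0.1       ]
doser top corners sc [0.4818 0.2576 0.075 ] [0.5049 0.0768 0.075 ] [0.6979 0.1027 0.075 ] [0.6713 0.2821 0.075 ]
doser top corners side [0.6926 0.1072 0.075 ] [0.503  0.0784 0.075 ] [0.4762 0.2628 0.075 ] [0.6653 0.2884 0.075 ]
green sc [0.57174412 0.20227802 0.131     ] [0.60330261 0.15984001 0.131     ]
green side [0.6009825  0.16534951 0.131     ] [0.5675907  0.20755874 0.131     ]
tray sc [ 0.488  -0.1876  0.006 ] [ 0.5328 -0.2929  0.006 ] [ 0.625  -0.1332  0.006 ]
base [204.48757408  96.76621679] [509.92653967 269.04727116]
[ 0.22067599 -0.6108131   0.22591717] [ 48.31223421 148.74873455] [410.80576668 100.47654697]
```

Run:
```python
from h import *
print(manip.current_q())
Rc=R.from_quat(manip.current_tcp_rot());c=viewer.get_calibration("wrist")
print((Rc.inv()*R.from_quat(c["attitude"])).as_euler('xyz',degrees=True), Rc.inv().apply(c["eye"]-manip.current_tool_pos()))
for p,n in [((.589,-.199,.08),"plug"),((.585,.183,.17),"port")]:
  for y in range(-180,180,20):
    s=manip.solve_ik(p,down(np.radians(y))); print(n,y,None if s is None else np.round(s,2))
for i in range(4): print(manip.current_force().round(2),manip.current_clock())
print([m for m in dir(manip) if m[0]!='_'],[m for m in dir(effector) if m[0]!='_'])
```

```text
[ 1.48721132  0.50162834 -0.42679916  1.55120854  0.22082934  1.13831937
 -0.21027444]
[-1.61371561e+01  5.44283533e-03 -5.19046622e-03] [-0.00110594 -0.07613378 -0.1588312 ]
plug -180 [-0.06  0.63  0.47  1.76 -0.37  0.84 -2.56]
plug -160 [-0.34  0.79  0.9   1.77 -0.74  0.97 -1.93]
plug -140 [ 0.51  0.61 -0.31  1.74  0.24  0.83 -2.35]
plug -120 [ 0.56  0.62 -0.37  1.73  0.28  0.84 -2.04]
plug -100 [ 0.62  0.63 -0.46  1.73  0.35  0.86 -1.74]
plug -80 [ 0.7   0.66 -0.57  1.73  0.44  0.88 -1.46]
plug -60 [ 0.75  0.68 -0.65  1.73  0.51  0.91 -1.16]
plug -40 [ 0.79  0.7  -0.7   1.73  0.55  0.92 -0.84]
plug -20 [ 0.82  0.72 -0.75  1.72  0.59  0.94 -0.52]
plug 0 [ 0.84  0.74 -0.79  1.72  0.63  0.95 -0.2 ]
plug 20 [ 0.87  0.75 -0.83  1.72  0.66  0.97  0.13]
plug 40 [ 0.89  0.77 -0.87  1.72  0.69  0.99  0.46]
plug 60 [ 0.92  0.79 -0.91  1.72  0.73  1.01  0.78]
plug 80 [ 0.94  0.81 -0.95  1.72  0.76  1.02  1.11]
plug 100 [ 0.95  0.83 -0.98  1.72  0.79  1.04  1.44]
plug 120 [ 1.09  1.06 -1.31  1.72  1.08  1.27  1.62]
plug 140 [ 1.09  1.06 -1.31  1.72  1.08  1.27  1.97]
plug 160 [-0.52  1.12  1.
[... 666 characters left out ...]
ort 60 [ 0.48  0.87 -1.3   1.68  0.88  1.29  0.04]
port 80 [ 0.48  0.87 -1.3   1.68  0.88  1.29  0.39]
port 100 [ 0.48  0.87 -1.3   1.68  0.88  1.29  0.74]
port 120 [ 0.48  0.87 -1.3   1.68  0.88  1.29  1.09]
port 140 [ 0.48  0.87 -1.3   1.68  0.88  1.29  1.44]
port 160 [ 0.48  0.87 -1.3   1.68  0.88  1.29  1.79]
[0.37 0.96 1.18] 0.15
[0.37 0.96 1.18] 0.15
[0.37 0.96 1.18] 0.15
[0.37 0.96 1.18] 0.15
['PlanningError', 'current_clock', 'current_finger_gap', 'current_force', 'current_joint_velocities', 'current_q', 'current_tau', 'current_tcp_rot', 'current_tool_pos', 'current_wrist_torque', 'grip_depth', 'hand_in', 'move_pose', 'movej', 'servo_line', 'sleep', 'solve_ik'] ['close', 'open_jaws']
```

```bash
cat >> h.py <<'E'
def wcal(pos,quat):
    Rc=R.from_quat(quat); c=dict(viewer.get_calibration("wrist"))
    R0=R.from_quat(manip.current_tcp_rot()); rel=R0.inv()*R.from_quat(c["attitude"]); off=R0.inv().apply(np.array(c["eye"])-manip.current_tool_pos())
    c["attitude"]=(Rc*rel).as_quat(); c["eye"]=np.array(pos)+Rc.apply(off); return c
def lookpos(target,uv,z,quat):
    from scipy.optimize import fsolve
    t=fsolve(lambda xy: proj(wcal([xy[0],xy[1],z],quat),target)-np.array(uv),target[:2]); return [t[0],t[1],z]
def snap(name,n="wrist"):
    c=viewer.get_calibration(n); im=viewer.get_image(n); cv2.imwrite(f"pics/{name}.png",cv2.resize(im[:,:,::-1],None,fx=1.5,fy=1.5,interpolation=cv2.INTER_CUBIC))
    import pickle; pickle.dump(c,open(f"pics/{name}.pkl","wb")); return c,im
E
python3 - <<'E'
from h import *
S=viewer.get_calibration("scene")
for n,uv in dict(red=(201,183),pink1=(165,197),pink2=(245,204),pink3=(227,279),squeeze=(150,252),shaker=(291,232),cutter=(246,171)).items(): print(n,atz(S,uv,0.0).round(3))
q=down(np.radians(-60))
p=lookpos((.589,-.199,.1),(256,150),.22,q); print(p,manip.solve_ik(p,q))
s=manip.solve_ik(p,q)
manip.movej(s); print(manip.current_clock()); manip.sleep(.2)
c,im=snap("c1")
print(manip.current_clock(),manip.current_tool_pos(),manip.current_force())
E
```

```text
red [ 0.419 -0.181  0.   ]
pink1 [ 0.419 -0.325  0.   ]
pink2 [ 0.576 -0.067  0.   ]
pink3 [ 0.808 -0.241  0.   ]
squeeze [ 0.605 -0.442  0.   ]
shaker [0.751 0.033 0.   ]
cutter [ 0.444 -0.001  0.   ]
[np.float64(0.5616904556652181), np.float64(-0.21895244422362864), 0.22] [ 0.86854477  0.48583851 -0.72691223  1.67417126  0.35250436  1.11708275
 -1.00494476]
2.0333
2.2833 [ 0.56137909 -0.21981633  0.21992041] [1.01884359 0.14180088 1.0575363 ]
```

View pics/c1.png

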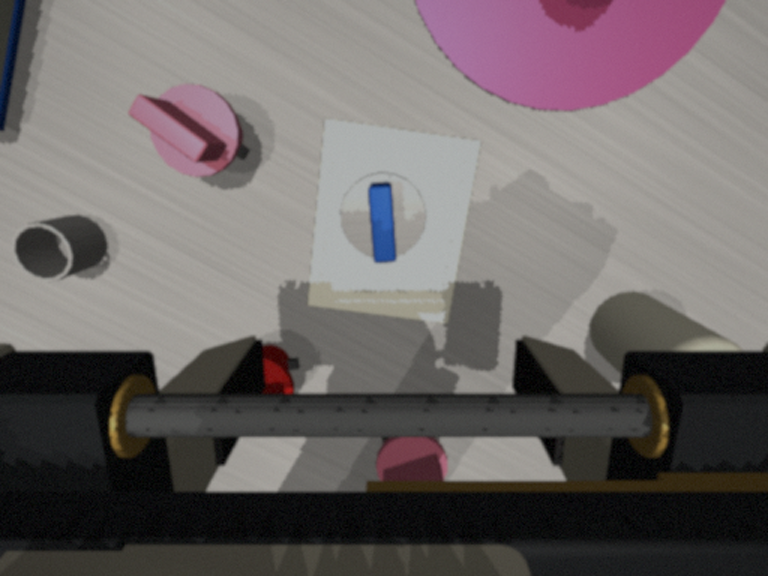

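The wrist picture shows the blue handle at about (382,222) in the 1.5× view, nearly vertical, with the flange circle around (383,216). I'll enlarge it.

Run:
```python
import cv2
a=cv2.imread("pics/c1.png")
cv2.imwrite("pics/c1z.png",cv2.resize(a[150:290,310:470],None,fx=4,fy=4,interpolation=cv2.INTER_CUBIC))
```

```text
(no output)
```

View pics/c1z.png

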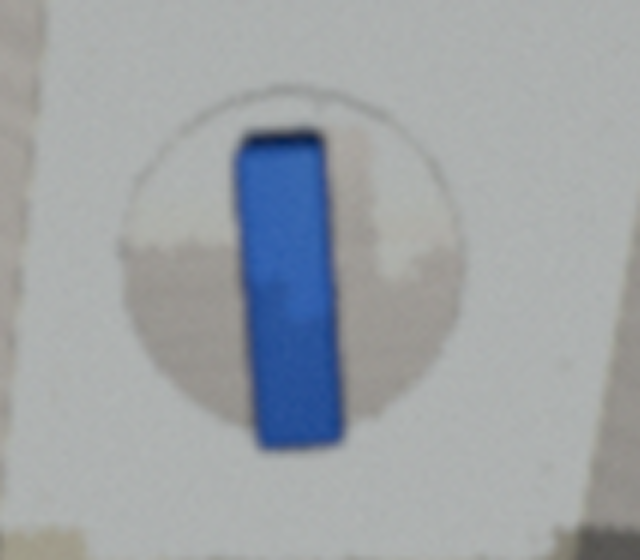

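Run:
```python
from h import *
import pickle
c=pickle.load(open("pics/c1.pkl","rb"))
z=lambda X,Y:(((310+(X+.5)/4)/1.5)-.5,((150+(Y+.5)/4)/1.5)-.5)
P=[atz(c,z(*p),.1) for p in [(239,150),(325,144),(343,441),(258,447)]]
P=np.array(P);print(P.round(4),P.mean(0));
d=P[3]+P[2]-P[0]-P[1];print(np.degrees(np.arctan2(d[1],d[0]))%180,np.linalg.norm(d)/2,np.linalg.norm(P[1]-P[0]))
F=[atz(c,z(*p),.062) for p in [(120,261),(467,261),(293,87),(293,435)]];F=np.array(F);print(F.round(4),F.mean(0),np.linalg.norm(F[1]-F[0]),np.linalg.norm(F[3]-F[2]))
S=viewer.get_calibration("scene");print(proj(S,[*P.mean(0)[:2],.1]))
```

```text
[[ 0.6039 -0.1818  0.1   ]
 [ 0.6109 -0.1922  0.1   ]
 [ 0.5739 -0.2167  0.1   ]
 [ 0.5666 -0.2059  0.1   ]] [ 0.58882167 -0.199148    0.1       ]
33.24928596529625 0.044379598112247114 0.012554379414315543
[[ 0.5748 -0.1734  0.062 ]
 [ 0.6039 -0.224   0.062 ]
 [ 0.614  -0.1846  0.062 ]
 [ 0.5633 -0.2135  0.062 ]] [ 0.58897132 -0.19887619  0.062     ] 0.05837546300884845 0.058399373371883424
[210.54573984 207.65191216]
```

The plug is at (0.589, -0.199) with yaw 33.2°, and the sizes agree with the description (handle 44 mm, flange 58 mm). I'll look at the port before grasping, while the view is free.

Run:
```python
from h import *
q=down(np.radians(38))
for i,(uv,z) in enumerate([((200,150),.27),((310,150),.25)]):
    p=lookpos((.585,.183,.126),uv,z,q); s=manip.solve_ik(p,q); print(np.round(p,3),None if s is None else s.round(2))
    manip.movej(s); manip.sleep(.25); snap(f"d{i}"); print(manip.current_clock())
```

```text
[0.649 0.195 0.27 ] [ 0.32  0.72 -1.08  1.41  0.63  1.39 -0.11]
4.15
[0.567 0.128 0.25 ] [ 0.56  0.59 -1.17  1.69  0.57  1.25 -0.07]
4.9583
```

View pics/d0.png

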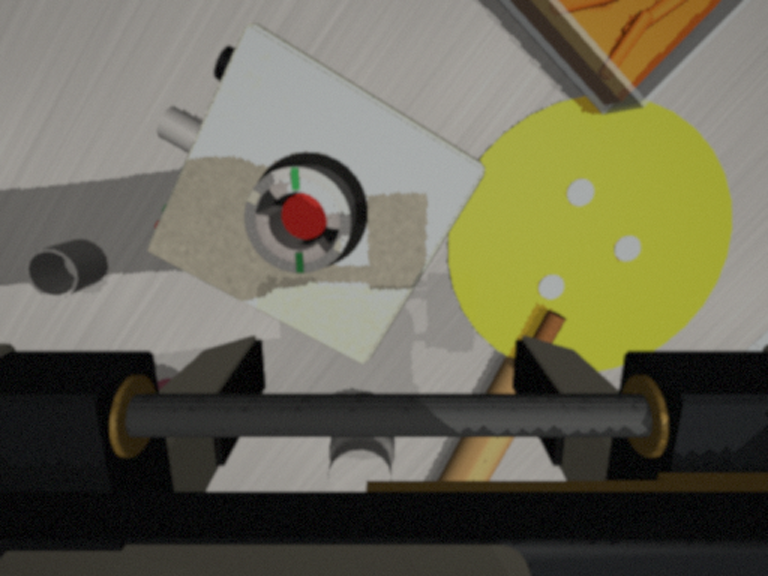

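View pics/d1.png

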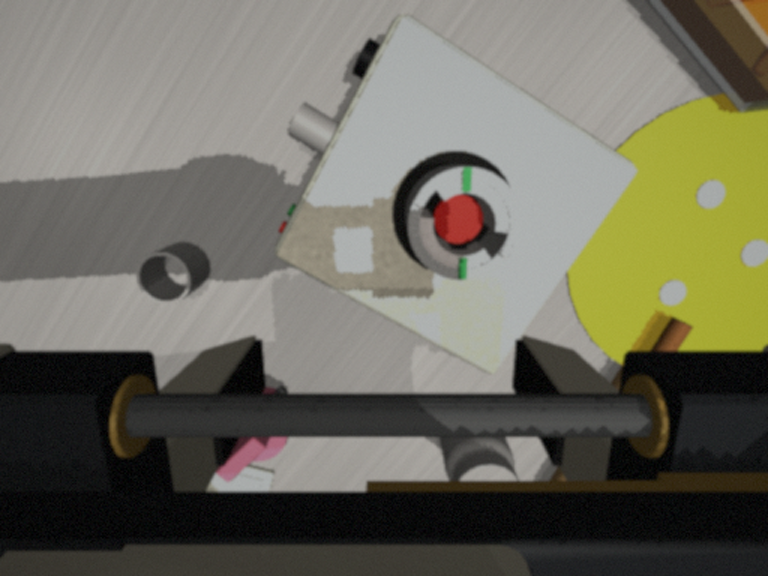

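Both views show the port with the red seal, near (300,220) and (460,220) at 1.5×. The green marks are at (295,179)/(299,262) and (466,180)/(463,267). I'll enlarge them.

Run:
```python
import cv2
a=cv2.imread("pics/d0.png");b=cv2.imread("pics/d1.png")
cv2.imwrite("pics/d0z.png",cv2.resize(a[145:285,230:380],None,fx=4,fy=4,interpolation=cv2.INTER_CUBIC))
cv2.imwrite("pics/d1z.png",cv2.resize(b[145:285,385:535],None,fx=4,fy=4,interpolation=cv2.INTER_CUBIC))
```

```text
(no output)
```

View pics/d0z.png

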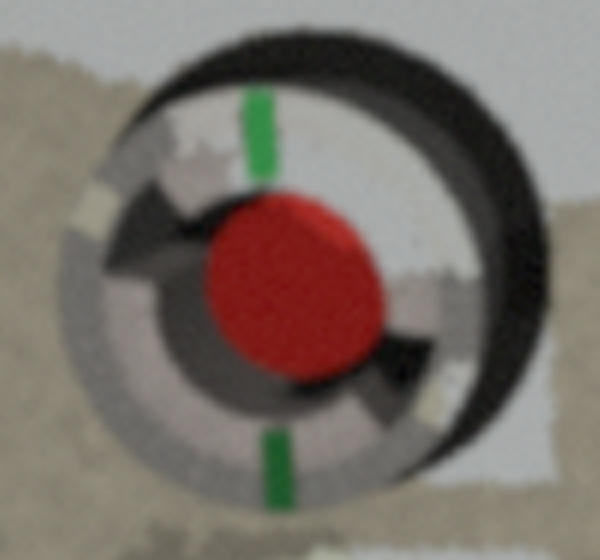

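View pics/d1z.png

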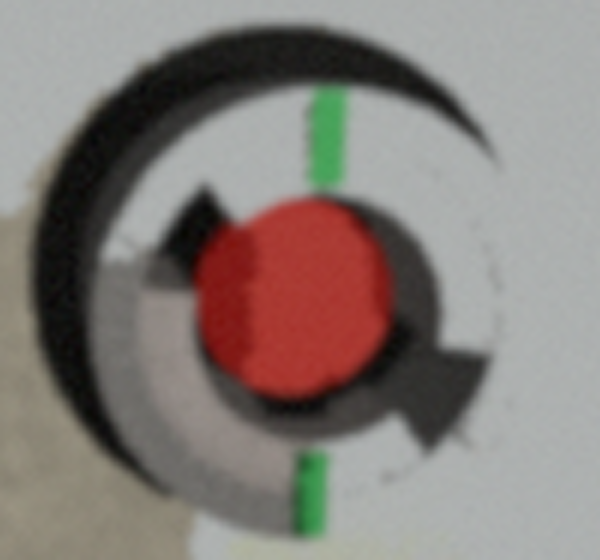

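```bash
cat > fit.py <<'E'
from h import *
import pickle
from scipy.optimize import least_squares
c0=pickle.load(open("pics/d0.pkl","rb"));c1=pickle.load(open("pics/d1.pkl","rb"))
def z(X,Y,x0):return np.array([((x0+(X+.5)/4)/1.5)-.5,((145+(Y+.5)/4)/1.5)-.5])
G0=[(259,90),(263,182),(276,430),(280,511)];G1=[(328,88),(326,189),(312,452),(310,535)]
C0=[(57,290),(278,513),(482,300),(300,83),(140,455)];C1=[(88,305),(290,537),(320,84),(504,290),(150,455),(170,135)]
def res(p):
    x,y,zz,a,ro,ri=p;r=[]
    for c,G,C,x0 in[(c0,G0,C0,230),(c1,G1,C1,385)]:
        # top mark is far from the camera; direction a or a+pi whichever: decide by projection
        for g,rad in zip(G,[ro,ri,-ri,-ro]):
            r+=list(proj(c,[x+rad*np.cos(a),y+rad*np.sin(a),zz])-z(*g,x0))
        for q in C:
            P=atz(c,z(*q,x0),zz); r.append((np.hypot(P[0]-x,P[1]-y)-.034)*1000)
    return r
best=min((least_squares(res,[.585,.183,.126,a,.033,.02],x_scale=[.01,.01,.01,.1,.01,.01],loss='soft_l1') for a in np.radians([-52,128])),key=lambda s:s.cost)
print(best.x.round(4),np.degrees(best.x[3]),best.cost);print(np.round(best.fun,2))
x,y,zz=best.x[:3]
for c,x0,Q in[(c0,230,[(95,208),(442,405)])]:
    A=[atz(c,z(*q,x0),zz) for q in Q];d=A[1]-A[0];print("slots",np.degrees(np.arctan2(d[1],d[0])),np.linalg.norm(d))
def z15(c,u,v,h):return atz(c,((u+.5)/1.5-.5,(v+.5)/1.5-.5),h)
for c,Q in[(c0,[(256,24),(484,168),(364,362),(150,248)]),(c1,[(403,15),(637,170),(493,373),(278,255)])]:
    K=np.array([z15(c,*q,.075) for q in Q]);print(K.round(4).tolist(),K.mean(0).round(4));
    for i in range(4):
        d=K[(i+1)%4]-K[i];print(np.degrees(np.arctan2(d[1],d[0])).round(1),np.linalg.norm(d).round(4))
E
python3 fit.py
```

```text
[0.5844 0.1843 0.1281 2.2323 0.0336 0.0198] 127.90162583654816 8.372395143541887
[-0.09 -0.16  0.06 -0.38  0.13 -0.51  0.2  -0.31  0.06  0.31 -0.02  1.16
 -0.62 -0.    0.05 -0.43 -0.63 -0.17 -0.58 -0.53  0.13  0.49 -0.05  0.27
 -5.89 -1.71  1.3 ]
slots 7.526487866359675 0.06250147067821592
[[0.4829, 0.2643, 0.075], [0.6665, 0.2877, 0.075], [0.6906, 0.1102, 0.075], [0.5037, 0.0855, 0.075]] [0.5859 0.1869 0.075 ]
7.3 0.1852
-82.3 0.1791
-172.5 0.1886
96.6 0.18
[[0.4787, 0.2608, 0.075], [0.6658, 0.2859, 0.075], [0.69, 0.1088, 0.075], [0.5041, 0.0831, 0.075]] [0.5847 0.1846 0.075 ]
7.6 0.1888
-82.2 0.1788
-172.1 0.1876
98.1 0.1796
```

The port is at (0.5844, 0.1843) with its rim at z≈0.128, and the slots lie along 7.7°. The scene/side triangulation gave (0.5845, 0.1837), which agrees. Now I grasp the plug.

Run:
```python
from h import *
q=down(np.radians(33.2-90)); x,y=.5889,-.1990
s=manip.solve_ik([x,y,.17],q);print(s.round(2))
manip.movej(s); print(manip.current_clock(),manip.current_tool_pos())
manip.servo_line([x,y,.068],q,vel=.12); manip.sleep(.15)
print(manip.current_clock(),manip.current_tool_pos(),manip.current_force().round(2))
effector.close(f_grip=45); manip.sleep(.15)
print(manip.current_clock(),manip.current_finger_gap(),manip.current_tool_pos(),manip.current_force().round(2))
snap("e1","wrist")
```

```text
[ 0.82  0.59 -0.75  1.67  0.45  1.06 -1.06]
6.2333 [ 0.58957442 -0.19690775  0.17036961]
7.3833 [ 0.5896648  -0.19923135  0.06903857] [-0.23  0.54  0.31]
8.7167 0.01384281342673295 [ 0.5888754  -0.19901549  0.06793961] [-0.5  -0.11 -0.7 ]
```

View pics/e1.png

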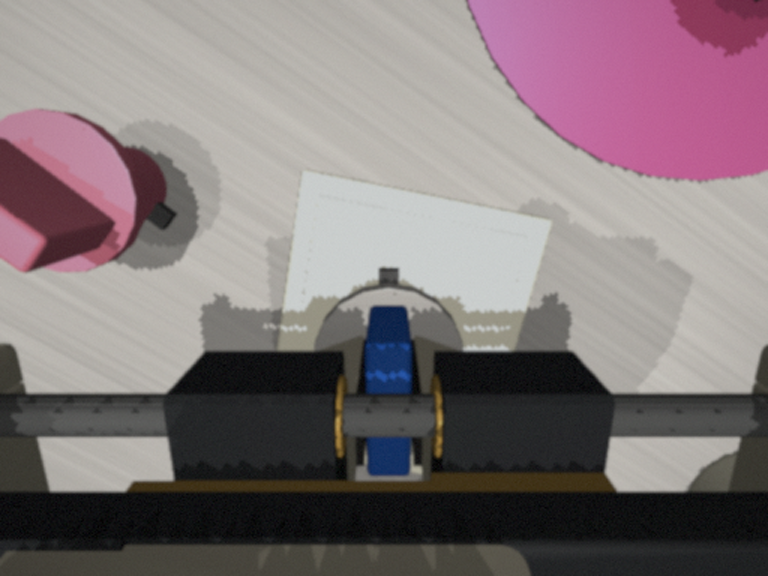

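The jaws hold the handle with a gap of 13.8 mm, and the flange and front lug (389,276) stand central. Before lifting, I'll check the offset along the bar.

Run:
```python
from h import *
import pickle
c=pickle.load(open("pics/e1.pkl","rb"))
t=manip.current_tool_pos(); a=np.radians(33.2); d=np.array([np.cos(a),np.sin(a),0])
rq=R.from_quat(manip.current_tcp_rot()); print(np.degrees(np.arctan2(*rq.apply([1,0,0])[[1,0]])), "tilt",np.degrees(np.arccos(-rq.apply([0,0,1])[2])))
for off in(-.002,0,.002):
    p=np.array([t[0],t[1],0])+d*off
    print(off,"lug tip top",1.5*proj(c,p+d*.025+[0,0,.020])," handle end",1.5*proj(c,p+d*.023+[0,0,.1]),"flange far",1.5*proj(c,p+d*.029+[0,0,.062]))
im=cv2.imread("pics/e1.png");cv2.imwrite("pics/e1z.png",cv2.resize(im[255:385,310:470],None,fx=4,fy=4,interpolation=cv2.INTER_CUBIC))
```

```text
-56.79870566560793 tilt 0.0010686801060319545
-0.002 lug tip top [390.03660246 272.72326682]  handle end [390.99380743 347.70546299] flange far [390.45265424 290.77101593]
0 lug tip top [390.0414961  268.45334516]  handle end [391.00533016 341.35615616] flange far [390.46008061 285.52711661]
0.002 lug tip top [390.04641536 264.16106081]  handle end [391.01694708 334.95494991] flange far [390.4675553  280.24909102]
```

View pics/e1z.png

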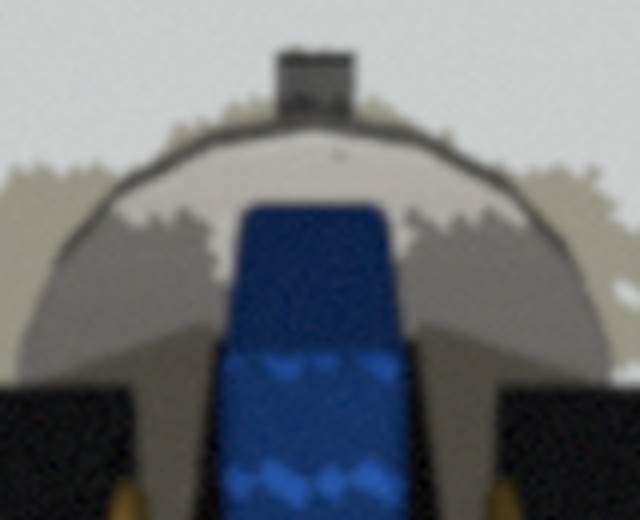

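Run:
```python
from h import *
q0=down(np.radians(33.2-90)); q=down(np.radians(97.75))
manip.servo_line([.5889,-.1990,.25],q0,vel=.15)
print(manip.current_clock(),manip.current_finger_gap(),manip.current_force().round(2))
s=manip.solve_ik([.5844,.1843,.235],q); print(s.round(2))
manip.movej(s); manip.sleep(.4)
t=manip.current_tool_pos();rq=R.from_quat(manip.current_tcp_rot())
print(manip.current_clock(),t,np.degrees(np.arctan2(*rq.apply([1,0,0])[[1,0]])),manip.current_finger_gap(),manip.current_force().round(2))
for n in("scene","side","wrist"): snap("f_"+n,n)
a=cv2.imread("pics/f_scene.png");b=cv2.imread("pics/f_side.png")
cv2.imwrite("pics/f1.png",cv2.resize(a[180:320,390:530],None,fx=4,fy=4,interpolation=cv2.INTER_CUBIC))
cv2.imwrite("pics/f2.png",cv2.resize(b[250:430,300:480],None,fx=3.3,fy=3.3,interpolation=cv2.INTER_CUBIC))
```

```text
10.1333 0.014058058797774166 [-0.11  0.12 -2.81]
[ 0.49  0.79 -1.33  1.62  0.78  1.36  0.76]
12.0917 [0.58452367 0.18396979 0.23506088] 97.70993041980348 0.013874527262868114 [ 0.55  0.59 -1.77]
```

View pics/f1.png

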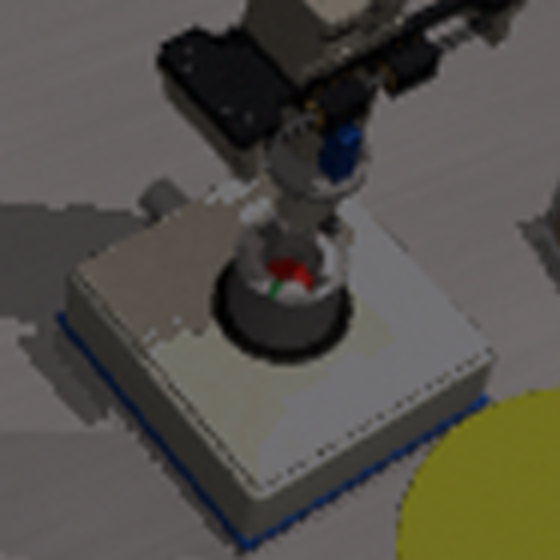

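View pics/f2.png

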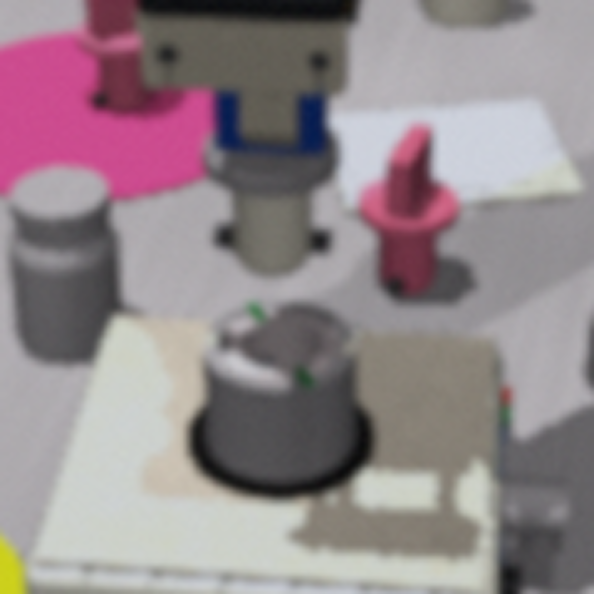

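View pics/f_wrist.png

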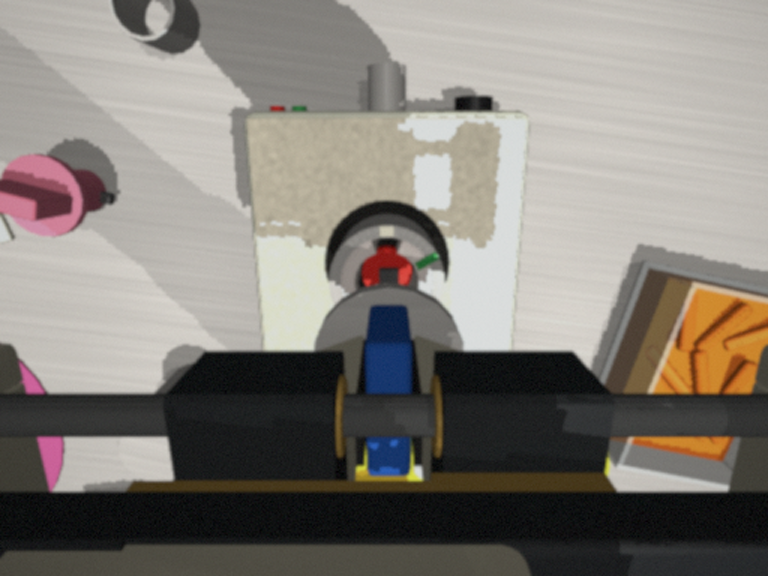

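The plug hangs over the port, and in the wrist view the lug (389,272) lines up with the slot's white mark (387,230). I'll compare predicted and seen positions in the side and scene views.

```bash
python3 - <<'E'
from h import *
S=viewer.get_calibration("scene");D=viewer.get_calibration("side");W=viewer.get_calibration("wrist")
t=manip.current_tool_pos();print(t)
a=np.radians(7.75);d=np.array([np.cos(a),np.sin(a),0])
f2=lambda p:((1.5*p+.25)-[300,250])*3.3
f1=lambda p:((1.5*p+.25)-[390,180])*4
P=np.array([t[0],t[1],t[2]-.062])
print("side lugs ends",f2(proj(D,P+d*.025+[0,0,.011])),f2(proj(D,P-d*.025+[0,0,.011])),"bottom c",f2(proj(D,P)))
Q=np.array([.5844,.1843,.128])
for zz in(.122,.128,.134):
  Q[2]=zz; print(zz,"side rim c",f2(proj(D,Q)),"L",f2(proj(D,Q+d*.034)),"R",f2(proj(D,Q-d*.034)),"green",f2(proj(D,Q+.034*np.array([np.cos(a-1.047),np.sin(a-1.047),0]))),f2(proj(D,Q-.034*np.array([np.cos(a-1.047),np.sin(a-1.047),0]))))
  print("   wrist slot outer", 1.5*proj(W,Q-d*.034),1.5*proj(W,Q-d*.027), "sc green",f1(proj(S,Q+.034*np.array([np.cos(a-1.047),np.sin(a-1.047),0]))))
print("wrist lug",1.5*proj(W,P-d*.025+[0,0,.014]))
E
python3 - <<'E'
import cv2
a=cv2.imread("pics/f_wrist.png");cv2.imwrite("pics/f3.png",cv2.resize(a[190:310,310:470],None,fx=4,fy=4,interpolation=cv2.INTER_CUBIC))
E
```

```text
[0.58441043 0.18422839 0.2350337 ]
side lugs ends [220.19960202 234.76911028] [336.66141907 241.01939016] bottom c [278.56453244 259.50757313]
0.122 side rim c [279.9438212  356.26622858] L [203.92935076 351.71340875] R [356.57145204 360.85577312] green [250.53752598 316.06828971] [311.27089914 399.08984696]
   wrist slot outer [386.15660055 222.72308818] [386.17245741 234.68320411] sc green [270.12193918 300.52563821]
0.128 side rim c [279.78385987 345.20293989] L [203.50222581 340.67849921] R [356.68299474 349.76400597] green [250.28166653 305.20751229] [311.22013984 387.82036312]
   wrist slot outer [386.10804512 224.26897728] [386.12459325 236.47479376] sc green [271.30532588 294.85395803]
0.134 side rim c [279.62276286 334.06110517] L [203.07208061 329.5655608 ] R [356.79533257 338.59317073] green [250.02404662 294.27200678] [311.16900831 376.46823708]
   wrist slot outer [386.05734243 225.88323024] [386.07462801 238.34502808] sc green [272.49810031 289.1372848 ]
wrist lug [385.36223692 263.62521351]
```

View pics/f3.png

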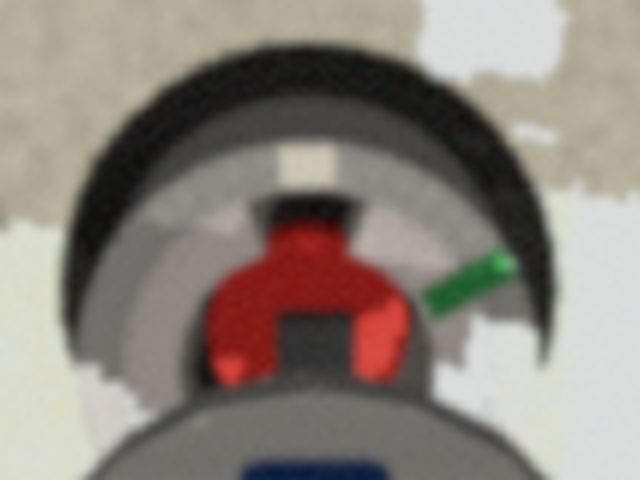

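Run:
```python
from h import *
import pickle
for i in range(2):
    c=viewer.get_calibration("wrist");t=manip.current_tool_pos();Rc=R.from_quat(manip.current_tcp_rot())
    print((Rc.inv()*R.from_quat(c["attitude"])).as_euler('xyz',degrees=True),Rc.inv().apply(c["eye"]-t),t,Rc.as_euler('xyz',degrees=True))
c=pickle.load(open("pics/f_wrist.pkl","rb"));print(Rc.inv().apply(c["eye"]-t))
# lug direct relative to tool
for yaw in(97.75,):
  for off in (0,.001,.002):
    e=Rc.apply([off,.025*-1,.062-.014]); print(1.5*proj(viewer.get_calibration("wrist"),t+e))
```

```text
[-1.60766010e+01 -1.03629591e-02 -4.61099827e-03] [ 0.00135166 -0.07383464 -0.15883716] [0.58441043 0.18422839 0.2350337 ] [1.79996165e+02 4.26330960e-03 9.77412403e+01]
[-1.60766010e+01 -1.03629591e-02 -4.61099827e-03] [ 0.00135166 -0.07383464 -0.15883716] [0.58441043 0.18422839 0.2350337 ] [1.79996165e+02 4.26330960e-03 9.77412403e+01]
[ 0.00129965 -0.07382169 -0.15884235]
[385.36282505 263.63128129]
[387.5731522  263.63154659]
[389.78348251 263.63181189]
```

The reported wrist-camera position has a constant world offset of about (0.8, 1.5) mm, because its tool-frame offset changes with yaw. I'll estimate it from all the poses and correct both the port and the in-hand plug.

```bash
cat > fit2.py <<'E'
from h import *
import pickle
from scipy.optimize import least_squares
b=np.array([.0008,.0015,0])
def ld(n):
    c=pickle.load(open(f"pics/{n}.pkl","rb"));c=dict(c);c["eye"]=np.array(c["eye"])-b;return c
c0,c1,cf,ce,cc=ld("d0"),ld("d1"),ld("f_wrist"),ld("e1"),ld("c1")
def z(X,Y,x0,y0):return np.array([((x0+(X+.5)/4)/1.5)-.5,((y0+(Y+.5)/4)/1.5)-.5])
G0=[(259,90),(263,182),(276,430),(280,511)];G1=[(328,88),(326,189),(312,452),(310,535)]
C0=[(57,290),(278,513),(482,300),(140,455)];C1=[(88,305),(290,537),(320,84),(150,455)]
CF=[(308,142),(180,195),(80,320)]
GF=[(512,260),(432,308)]
def res(p):
    x,y,zz,a,ro,ri=p;r=[]
    for c,G,C,x0,y0,sg in[(c0,G0,C0,230,145,1),(c1,G1,C1,385,145,1),(cf,GF,CF,310,190,1)]:
        for g,rad in zip(G,[ro,ri,-ri,-ro]):
            r+=list(proj(c,[x+rad*np.cos(a),y+rad*np.sin(a),zz])-z(*g,x0,y0))
        for q in C:
            P=atz(c,z(*q,x0,y0),zz); r.append((np.hypot(P[0]-x,P[1]-y)-.034)*1000)
    return r
s=least_squares(res,[.585,.183,.126,np.radians(128),.033,.02],x_scale=[.01,.01,.01,.1,.01,.01],loss='soft_l1')
print(s.x.round(4),np.degrees(s.x[3])-120,s.cost);print(np.round(s.fun,2))
x,y,zz=s.x[:3]
for q in[(307,165)]:
    P=atz(cf,z(*q,310,190),zz);print("white mark dir from centre",np.degrees(np.arctan2(P[1]-y,P[0]-x)),np.hypot(P[0]-x,P[1]-y))
# plug in hand at e1
t=np.array([.5888754,-.19901549,.06794]);a=np.radians(33.2);d=np.array([np.cos(a),np.sin(a),0])
for uv,h,r in[((389,268.1),.020,.025),((389,286.3),.062,.029),((389,342.5),.1,.023)]:
    P=atz(ce,((uv[0]+.5)/1.5-.5,(uv[1]+.5)/1.5-.5),h)-t;P[2]=0
    print("e1 along bar",(P@d-r)*1000,"across",(P@[d[1],-d[0],0])*1000)
zc=lambda X,Y:z(X,Y,310,150)
P=np.mean([atz(cc,zc(*p),.1) for p in [(239,150),(325,144),(343,441),(258,447)]],0);F=np.mean([atz(cc,zc(*p),.062) for p in [(120,261),(467,261),(293,87),(293,435)]],0);print("plug c1",P,F, (P-t)@d*1e3,(F-t)@d*1e3)
E
python3 fit2.py
```

```text
[0.5838 0.183  0.1292 2.2317 0.0336 0.0199] 7.866623419049219 3.58254840378794
[-0.03 -0.19  0.11 -0.51  0.17 -0.31  0.23 -0.21 -0.03  0.14 -0.19 -0.75
  0.54  0.01  0.1  -0.77  0.29 -0.35 -0.07  0.26  0.81 -0.2   0.19 -1.53
 -0.21  0.16 -0.72 -0.1   0.02 -1.81  0.22]
white mark dir from centre -171.7911710439356 0.030751809376636456
e1 along bar -1.1989568851382657 across 0.23714664185979387
e1 along bar -1.679569608499777 across 0.1984768934861086
e1 along bar -1.7613096284151837 across 0.1667133209735516
plug c1 [ 0.58802167 -0.200648    0.1       ] [ 0.58817132 -0.20037619  0.062     ] -1.6082750047477445 -1.3342179268064733
```

```bash
cat >> h.py <<'E'
PORT=np.array([.5838,.1830]); DY=.0015; YS=97.9
def tcpxy(psi,port=PORT,dy=DY):
    a=np.radians(psi-90); return port-dy*np.array([np.cos(a),np.sin(a)])
def F(n=3,dt=.02):
    r=[]
    for i in range(n):
        r.append(np.r_[manip.current_force(),manip.current_wrist_torque()]); manip.sleep(dt)
    return np.mean(r,0)
E
python3 - <<'E'
from h import *
q=down(np.radians(YS)); xy=tcpxy(YS); print(xy)
manip.servo_line([*xy,.197],q,vel=.08); manip.sleep(.3)
f0=F(6);print(f0.round(2),manip.current_clock()); np.save("f0.npy",f0)
for z in np.arange(.194,.1669,-.003):
    manip.servo_line([*xy,z],q,vel=.03); f=F(2)-f0; t=manip.current_tool_pos()
    print(round(z,4),t.round(4),f.round(2),round(manip.current_clock(),2))
    if np.linalg.norm(f[:3])>5: print("STOP");break
snap("g1","wrist")
E
```

```text
[0.58231424 0.18279383]
[ 0.27 -0.14 -2.06  0.13 -0.12  0.  ] 13.2667
0.194 [0.5822 0.1827 0.1938] [-0.81  0.18 -0.14 -0.04  0.02  0.01] 13.55
0.191 [0.5822 0.1827 0.1908] [-0.79 -0.12  0.06  0.06  0.03 -0.01] 13.83
0.188 [0.5822 0.1827 0.1878] [-0.29  0.98  0.4  -0.03 -0.01 -0.04] 14.12
0.185 [0.5822 0.1827 0.1848] [-0.1  -0.31  0.13 -0.01 -0.02 -0.02] 14.4
0.182 [0.5822 0.1827 0.1818] [-0.16  0.29  0.47 -0.02 -0.04  0.04] 14.68
0.179 [0.5822 0.1827 0.1788] [-0.62  0.42  0.77 -0.03 -0.01 -0.01] 14.97
0.176 [0.5822 0.1827 0.1758] [-0.7   0.16 -0.24 -0.    0.01 -0.01] 15.25
0.173 [0.5822 0.1827 0.1728] [-0.4   0.4   0.6  -0.05 -0.02 -0.03] 15.53
0.17 [0.5822 0.1827 0.1698] [-0.07  0.76  0.11 -0.05 -0.03 -0.  ] 15.82
0.167 [0.5822 0.1827 0.1668] [ 0.11 -0.18  0.38 -0.02  0.04 -0.01] 16.1
```

View pics/g1.png

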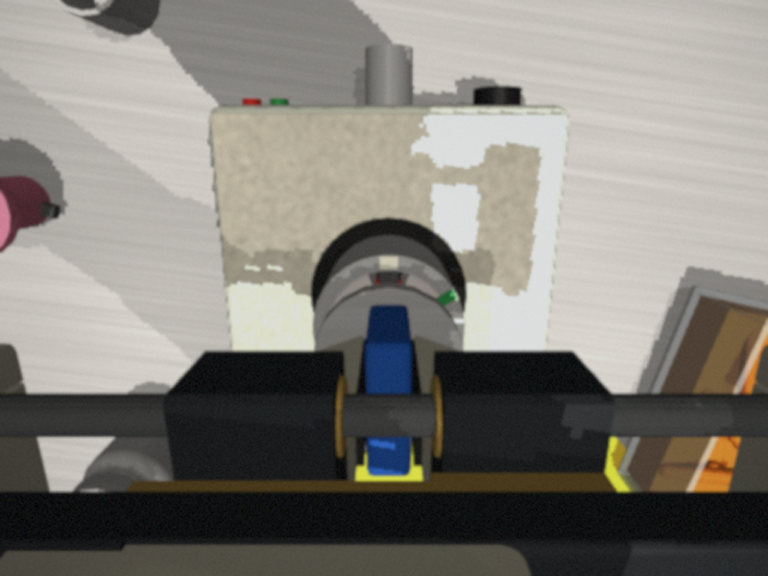

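The plug has entered the bore without contact, with the lug in the slot at (388,278). Next I find the seal and press gently.

```bash
cat > press.py <<'E'
from h import *
q=down(np.radians(YS)); xy=tcpxy(YS); f0=np.load("f0.npy")
zc=[];fz=[];z=.166;touch=None
while z>.138:
    manip.servo_line([*xy,z],q,vel=.03); f=F(3)-f0; t=manip.current_tool_pos()
    zc.append(t[2]);fz.append(f[2])
    print(round(z,4),t.round(4),f.round(2),round(manip.current_clock(),2))
    if touch is None and f[2]>2.2: touch=t[2]; print("touch?")
    if f[2]>12.2 or np.hypot(*f[:2])>5 : print("STOP");break
    z-=.001 if touch is None else .0015
np.save("press.npy",np.array([zc,fz]))
E
python3 press.py
```

```text
0.166 [0.5823 0.1828 0.166 ] [ 0.   -0.42 -0.   -0.01 -0.03 -0.02] 16.45
0.165 [0.5823 0.1828 0.165 ] [-0.53  0.05  0.32 -0.02 -0.   -0.01] 16.75
0.164 [0.5823 0.1828 0.164 ] [-0.08  0.11 -0.18 -0.06 -0.02 -0.01] 17.05
0.163 [0.5824 0.1828 0.1633] [-0.97 -0.44  2.81 -0.18  0.17  0.01] 17.35
touch?
0.1615 [0.5824 0.1829 0.1617] [-0.94 -0.38  4.47 -0.19  0.19 -0.  ] 17.65
0.16 [0.5824 0.1829 0.1601] [-1.1  -0.37  5.68 -0.25  0.2   0.01] 17.95
0.1585 [0.5824 0.1829 0.1586] [-1.07 -1.43  6.25 -0.27  0.24  0.  ] 18.25
0.157 [0.5824 0.1829 0.1572] [-1.74 -1.27  7.55 -0.28  0.3  -0.02] 18.55
0.1555 [0.5824 0.1829 0.1559] [-1.66 -1.09  7.83 -0.37  0.35  0.03] 18.85
0.154 [0.5824 0.1829 0.1545] [-2.1  -0.96  9.01 -0.39  0.42 -0.  ] 19.15
0.1525 [0.5824 0.1829 0.1531] [-1.79 -1.2  10.12 -0.49  0.51 -0.02] 19.45
0.151 [0.5824 0.1829 0.1518] [-2.75 -1.25 11.01 -0.5   0.58  0.03] 19.75
0.1495 [0.5824 0.183  0.1504] [-2.64 -1.72 11.67 -0.56  0.64 -0.02] 20.05
0.148 [0.5824 0.1829 0.1491] [-2.35 -1.4  12.87 -0.64  0.71 -0.  ] 20.35
STOP
```

```bash
cat > turn.py <<'E'
from h import *
f0=np.load("f0.npy")
xy=tcpxy(YS)
Z=.1467
manip.servo_line([*xy,Z],down(np.radians(YS)),vel=.02); print(manip.current_tool_pos().round(4),(F(3)-f0).round(2))
psi=YS
while psi>YS-60+.1:
    psi-=6 
    q=down(np.radians(psi)); p=[*tcpxy(psi),Z]
    s=manip.solve_ik(p,q); cur=manip.current_q()
    if s is None or np.abs(s-cur).max()>.25: print("ik jump",s,cur);break
    manip.movej(s); f=F(2)-f0
    rq=R.from_quat(manip.current_tcp_rot());yaw=np.degrees(np.arctan2(*rq.apply([1,0,0])[[1,0]]))
    print(round(psi,1),yaw.round(1),manip.current_tool_pos().round(4),f.round(2),round(manip.current_clock(),2))
    if np.hypot(*f[:2])>8 or abs(f[5])>1.0 or f[2]>20 or f[2]<6: print("STOP");break
E
python3 turn.py
```

```text
[0.5825 0.1829 0.1479] [-2.870e+00 -2.260e+00  1.366e+01 -6.800e-01  7.800e-01 -1.000e-02]
91.9 91.9 [0.5829 0.1835 0.1482] [-2.9  -1.08 13.86 -0.5   0.56 -0.08] 20.93
85.9 85.9 [0.5831 0.1838 0.1483] [-1.82 -0.44 13.09 -0.38  0.45 -0.06] 21.22
79.9 79.9 [0.5833 0.184  0.1484] [-1.32 -0.54 13.24 -0.34  0.33 -0.04] 21.5
73.9 73.9 [0.5835 0.1843 0.1484] [-1.15 -0.07 13.12 -0.3   0.3  -0.09] 21.78
67.9 67.9 [0.5836 0.1844 0.1484] [-1.03 -0.17 13.07 -0.33  0.27 -0.1 ] 22.07
61.9 61.9 [0.5837 0.1845 0.1485] [-1.58 -0.41 14.21 -0.35  0.25 -0.1 ] 22.35
55.9 55.9 [0.5837 0.1847 0.1484] [-1.39 -0.89 13.13 -0.33  0.3  -0.11] 22.63
49.9 49.9 [0.5839 0.1848 0.1484] [-1.46 -0.23 13.02 -0.35  0.28 -0.09] 22.92
43.9 43.9 [0.584  0.1849 0.1484] [-1.42 -0.45 13.47 -0.35  0.31 -0.08] 23.2
37.9 37.9 [0.5842 0.185  0.1485] [-1.1  -0.27 13.39 -0.38  0.25 -0.05] 23.48
```

The 60° turn went through with little moment. Now I let it rise slowly and watch the force to see whether it locks.

```bash
cat > rise.py <<'E'
from h import *
f0=np.load("f0.npy"); q=down(np.radians(YS-60))
for z in [.149,.151,.153,.155,.1565,.158,.159,.160]:
    manip.servo_line([.5836,.1846,z],q,vel=.02); f=F(3)-f0
    print(z,manip.current_tool_pos().round(4),f.round(2),round(manip.current_clock(),2))
    if f[2]<-3 or np.hypot(*f[:2])>8 or abs(f[5])>1: print("STOP");break
snap("h1","wrist")
E
python3 rise.py
```

```text
0.149 [0.5843 0.185  0.1504] [-2.85 -1.54 13.36 -0.53  0.56 -0.08] 23.81
0.151 [0.5843 0.185  0.1523] [-2.62 -1.42 12.17 -0.49  0.46 -0.05] 24.11
0.153 [0.5842 0.185  0.154 ] [-1.46 -0.6  10.73 -0.41  0.36 -0.06] 24.41
0.155 [0.5843 0.1849 0.1558] [-1.12 -0.26  9.57 -0.33  0.24 -0.05] 24.71
0.1565 [0.5842 0.1849 0.1571] [-0.61  0.01  7.87 -0.26  0.17 -0.03] 25.01
0.158 [0.5841 0.1849 0.1579] [ 1.9   1.86  1.42  0.24 -0.67 -0.01] 25.31
0.159 [0.584  0.1848 0.1579] [ 4.77  2.82 -6.14  0.68 -1.44  0.  ] 25.61
STOP
```

View pics/h1.png

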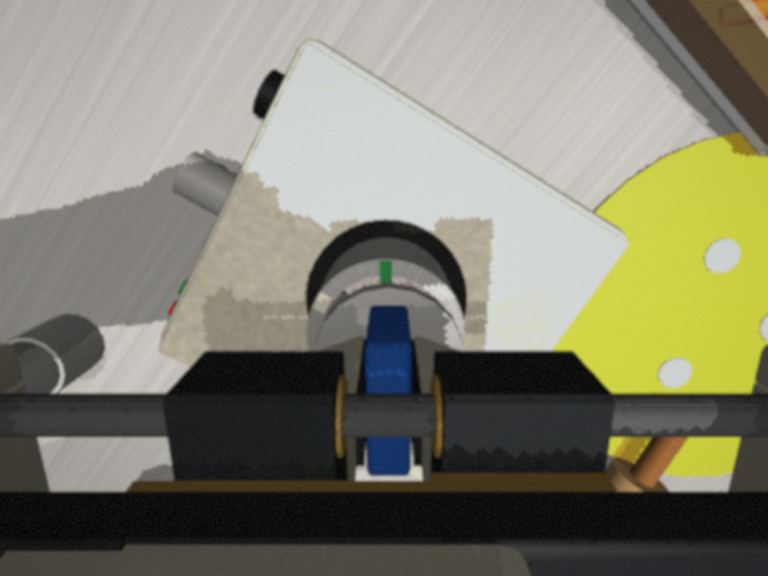

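The rise stops hard at TCP z=0.1579, which is 5.6 mm below first seal touch and far above the lip stop. So the lugs sit in the notches, and the handle points at the green mark (386,272). I'll relax the pull, let go, back off straight up and look again.

Run:
```python
from h import *
f0=np.load("f0.npy"); q=down(np.radians(YS-60))
manip.servo_line([.584,.1849,.1577],q,vel=.02); print((F(3)-f0).round(2),manip.current_tool_pos().round(4))
effector.open_jaws(); manip.sleep(.2); print(manip.current_finger_gap(),(F(3)-f0).round(2),manip.current_clock())
t=manip.current_tool_pos()
manip.servo_line([t[0],t[1],.21],q,vel=.08)
p=lookpos((.5838,.183,.19),(256,150),.31,q)
manip.servo_line(p,q,vel=.15); manip.sleep(.3)
for n in("scene","side","wrist"): snap("k_"+n,n)
print(manip.current_clock(),manip.current_force().round(2),manip.current_tool_pos().round(3))
b=cv2.imread("pics/k_side.png");cv2.imwrite("pics/k2.png",cv2.resize(b[250:430,300:480],None,fx=3.3,fy=3.3,interpolation=cv2.INTER_CUBIC))
```

```text
[ 1.96  0.89  2.56  0.1  -0.58 -0.03] [0.5842 0.1849 0.1579]
0.091773828154638 [-0.34 -0.12  1.85 -0.12  0.    0.03] 27.5
29.6083 [-0.3  -0.19 -0.3 ] [0.605 0.158 0.31 ]
```

View pics/k_wrist.png

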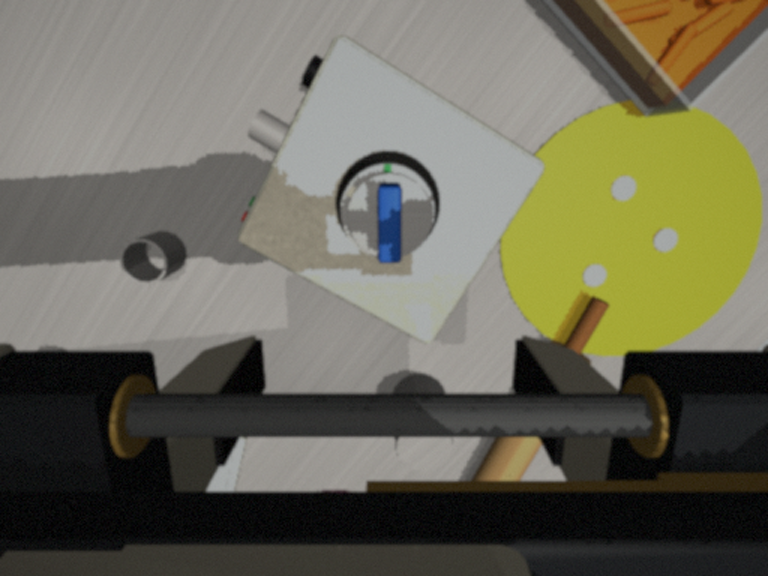

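View pics/k2.png

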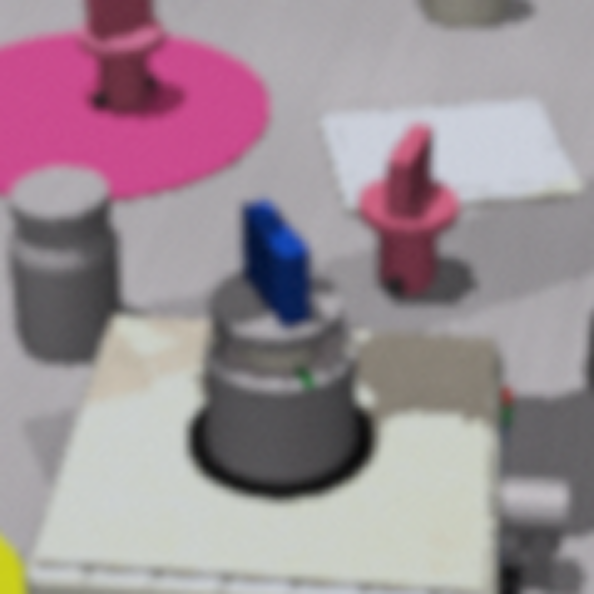

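View pics/k_scene.png

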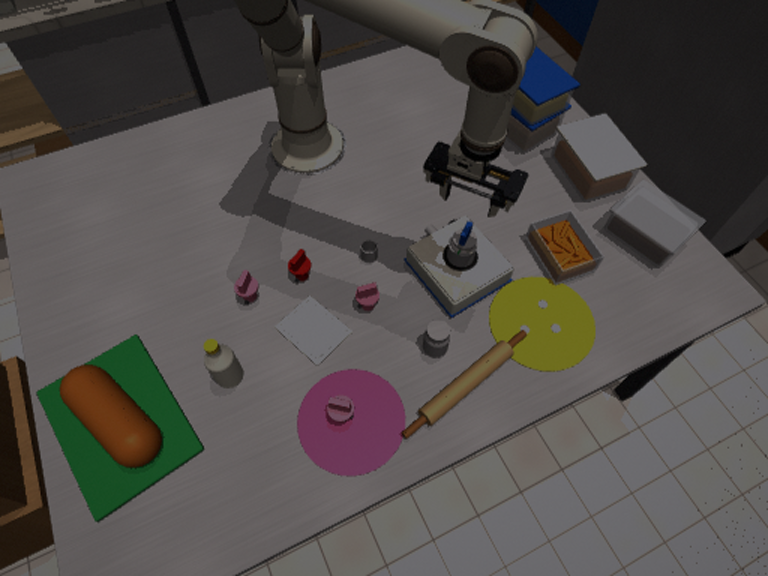

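The wrist view shows the plug standing alone, with its handle (388,222) pointing at the green mark (387,168). The side view shows it upright, with a short stretch of shaft above the rim, as it should when locked. The other objects have not moved. I'm handing in.

Run:
```python
from h import *
print(manip.hand_in(),manip.current_clock())
```

```text
the job is handed in; nothing more can be done
the job is handed in; nothing more can be done
```

The blue-handled plug is in the doser's filler port and locked at the green marks. I handed the job in with about 30 s of the 72 s used; `hand_in` gave no verdict.

- **Insertion:** The lugs went into the entry slots with no force above the noise. The seal was first touched at 2.8 N, and the peak push was about 14 N (limit 35 N).
- **Turn and lock:** I turned it 60° clockwise, with at most 0.11 N m about the tool axis. It then rose until it stopped hard, 5.6 mm below first seal touch (6 mm nominal). It held there against an upward pull of about 6 N.
- **After letting go:** The plug stayed upright with its handle on the green mark. The shaker, squeeze bottle and cutter looked unmoved in the last pictures, and so did the tub. The arm touched nothing.

**Disagreements:**
- The wrist camera's reported position was off by about (0.8, 1.5) mm in the world frame. I found this while hovering over the port and corrected the port and in-hand plug positions before inserting.
- The tool ended the turn about 1.5 mm from where I had commanded it, with side forces under 3 N. They rose to about 5.5 N during the upward pull.

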